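# Set and lock the dividing wheel

### The job

The dish on the dividing wheel carries wet paint. Without touching the dish, push the wheel round by its spokes with a fingertip until the spoke with the red ball stands over the nose of the locking arm, then push the knob of the locking arm in towards the wheel until the nose is fully home in the notch below the red-balled spoke. Grasp and lift nothing, keep the dish in the middle of the wheel, leave the other things where they are, and take the finger away at the end.

Things in the scene. Friction and masses are not known exactly. Their poses are not given: they have to be found in the camera images.
- wheel_base: Dark cast foot of the dividing wheel, fixed to the table, 176 mm across, 30 mm high. Origin on the table under the wheel's upright axis, z up. In this frame the locking arm lies on the -y side. A lug at 13 to 23 mm height runs out to the arm's pivot.
- wheel_top (a point): On the wheel's axis, middle of the round aluminium plate that carries the dish: radius 66 mm, its top (this point) 82 mm and its underside 73 mm above the table. Lower down, between 30 and 40 mm, turns a notched aluminium disc of radius 80 mm: 12 notches, 12 mm deep, 20 mm wide at the mouth, one below each of the four spokes and two between each pair.
- wheel (a joint): Turn of the wheel in rad, growing counter-clockwise from above. 0 (or 2 pi, a whole turn on) is where the red ball lies on the -y axis of wheel_base, above the nose of the locking arm; it starts between 0.95 and 5.33. It turns both ways without a stop, needs about 0.5 N at a spoke's end, and stays where it is left.
- red_ball (a point): Centre of the red ball, 20 mm across, 125 mm from the wheel's axis and 64 mm above the table, on one of four level steel spokes 90 degrees apart (the other three balls are black). Spokes: 9 mm thick, centre line at 64 mm, bare from radius 66 to 110 mm. Set, the ball lies at x = 0, y = -125 mm in the frame of wheel_base.
- lock_arm (a joint): Angle of the locking arm about its upright pivot in rad: 0 is fully home (a stop), growing as it swings away from the wheel, counter-clockwise from above, up to 0.55; it starts between 0.30 and 0.48, clear of the disc. It stays where it is left and moves with about 0.3 N at the knob.
- lock_pivot (a point): Pivot of the locking arm, at x = 62, y = -78 mm in the frame of wheel_base, 35 mm above the table; its bolt head is 47 mm high.
- lock_knob (a point): Centre of the upright black knob at the free end of the locking arm, 18 mm thick, from 40 to 71 mm above the table (this point 58 mm), 135 mm from the pivot. The flat steel arm under it, 14 to 19 mm wide, is 30 to 40 mm above the table. Home, it lies at x = -70, y = -108 mm in the frame of wheel_base.
- lock_nose (a point): Tip of the tapered nose of the locking arm, 35 mm above the table; home, it lies at x = 0, y = -70 mm in the frame of wheel_base. It enters a notch, and draws the wheel true, if the wheel stands within about 0.06 rad of the place; otherwise it comes up against the disc's rim and the arm stays out by 0.14 rad or more.
- dish: White dish with a red printed border and wet paint, 118 mm across, 21 mm high, loose in the middle of the wheel's top plate. Origin at the centre of its underside, 82 mm above the table.
- jar_blue: Bystander: pigment jar with blue powder and black lid, 51 mm across, 64 mm tall. Origin at the centre of its underside.
- jar_green: Bystander: pigment jar with green powder and grey lid, 48 mm across, 70 mm tall. Origin at the centre of its underside.
- jar_yellow: Bystander: pigment jar with yellow powder and white lid, 51 mm across, 58 mm tall. Origin at the centre of its underside.
- tape: Bystander: roll of masking tape lying flat, 72 mm across, 19 mm high. Origin at the centre of its underside.
- brush: Bystander: dark decorator's brush lying flat, 232 mm long. Origin at the centre of its underside.
- stamp: Bystander: small turned wooden hand stamp standing upright, 26 mm across, 64 mm tall. Origin at the centre of its underside.
- water_bowl: Bystander: small white bowl, 96 mm across, 44 mm high. Origin at the centre of its underside.
- bundle: Bystander: bundle of bamboo pens lying flat, 137 x 43 x 20 mm. Origin at the centre of its underside.
Things that resemble listed ones, but are neither listed nor needed, are in the scene too. Leave any black or blue look-alike of the dish alone.

How it is judged:
By the outcome, as a careful person would: the job done as asked, in the order asked, and still so for the second after the job is handed in, with the robot touching nothing.
It also fails if it takes over 58 s, if anything falls off the work surface, if the arm or the gripper's body presses on something with over 40 N, if the wrist force passes 120 N, or if a joint passes its speed limit or range.

### The arm

A 7-joint arm with a two-finger parallel gripper is mounted at the origin on a cart in front of the work surface, level with it; the furniture and walls round the work are solid. World frame = base frame: x ahead of the robot, y to its left, z up, the work surface at z = 0. Lengths are in m, angles in rad, forces in N, time in s.
With the tool pointing down it reaches from about 0.425 to 0.95 m from the base axis. Payload 4.7 kg.
Tool frame: the origin (TCP) lies between the finger pads; the fingertips stand 25 mm ahead of it and the grasp point (between the pads) lies 6 mm ahead of it; x points along the fingers, z is the direction in which the jaws open and shut, and the axes are right-handed (so a half turn about x gives the same grasp; the last joint's range is limited). The gripper opens to 85 mm and grips with 20 to 120 N. Pads are 22 mm wide; open, the fingers measure 114 mm over their backs; the gripper's body (76 mm by 85 mm) begins 54 mm behind the grasp point. The pads swing forward as they close: fully open they stand 13 mm farther back than shut.
Start: joints at [-1.138, 0.469, -0.049, 1.532, 0.024, 1.141, -0.082], TCP at [0.301, 0.604, 0.256] pointing down, gripper open.
Joint ranges: [-2.59, 2.59], [-0.33, 1.99], [-1.39, 1.29], [0.1, 2.45], [-1.04, 4.18], [0.21, 1.99], [-2.66, 2.66]. Speed limits (rad/s): [2.57, 2.57, 3.14, 3.14, 3.14, 3.14, 3.14].

### API

Orientations are given as a 3x3 rotation matrix whose columns are the frame's x, y, z axes.
In Python, from rig import * gives the robot as it stands. Calls block until the motion is done:
- movep(position, orientation): joint-space move of the TCP to a pose.
- move_l(position, attitude=None, feed=0.15, until_force=None): straight line of the TCP; attitude=None keeps the orientation; feed is the mean speed in m/s. With until_force (N) it stops when the force on the tool has changed by that much, and returns True; else False.
- move_joints(angles): joint-space move.
- command_gripper(opening, newtons=None): finger opening in m; newtons is the grip in N (None keeps the last); returns when the fingers have stopped.
- sleep(seconds).
- inverse_kinematics(position, orientation): joint angles nearest the present ones, or None.
- sense(): the state.
- camera(name): name is "scene" or "top" or "wrist"; returns (picture, depth): 400x640x3 uint8, red, green, blue; 400x640 float32, m along the optical axis (not along the pixel's ray), 0 where there is no reading.
- camera_params(name): a dict with "K" (3x3 intrinsics, pixels), "position" and "rotation" of the camera in the world; the wrist camera has in their place "tool_from_camera" (4x4, takes a point from camera to tool coordinates, whose origin is the TCP and whose axes are the tool frame's). Camera axes: x right, y down, z forward; pixel columns grow to the right and rows downward; lengths in m; the calibration is good to about 2 mm. The wrist camera is an equidistant fisheye: a pixel r from the principal point sees the ray r / f radians off the axis. A picture is of the moment at which its call begins: read the wrist's pose just before it. camera_params takes no time and is no camera call.
A pose or a line that the arm cannot do raises Unreachable and nothing moves.
- finish_job(): hands the job in, once; it reports no verdict.
The state is a dict: "time_s": time; "joint_pos": joint angles; "qd": joint speeds; "joint_efforts": joint torques, N m; "position": TCP position; "tcp_rot": TCP orientation; "wrist_force": force on the tool from outside, world axes, zero at the start; "ft_torque": the same for the moment, N m; "finger_gap": finger opening in m.
Only numpy, scipy, OpenCV 4.12 (cv2) and the standard library are available. Lean on these libraries where they do the work, as an engineer would, in place of code of your own. Each camera call takes 0.05 s, during which the arm holds its last target. There are 200 camera calls.

## Working session

There is one attempt and no reset: what is moved stays moved. The work goes in short steps, each a Python script; the robot and the scene stay as the last script left them, time stands still between calls to the robot, and variables do not carry over. Pictures are saved under pics/ and viewed, about 8 in all and at most 12, crops included, and the job is handed in when it is done.

```bash
mkdir -p pics; ls; python3 - <<'E'
from rig import *
import cv2,numpy as np
for n in("top","scene"):
    p,d=camera(n); cv2.imwrite(f"pics/{n}0.png",p[:,:,::-1]); np.save(f"pics/{n}0d.npy",d)
    c=camera_params(n); print(n,np.round(c["K"],1).tolist(),np.round(c["position"],3),np.round(c["rotation"],3).tolist())
print(sense()["time_s"],sense()["tcp_rot"])
E
```

```text
pics
top [[390.8, 0.0, 317.0], [0.0, 390.8, 200.8], [0.0, 0.0, 1.0]] [ 0.251 -0.019  1.473] [[-0.027, -0.981, 0.19], [-1.0, 0.028, 0.001], [-0.007, -0.19, -0.982]]
scene [[379.7, 0.0, 314.5], [0.0, 379.7, 202.4], [0.0, 0.0, 1.0]] [-0.211 -0.586  0.559] [[0.609, -0.384, 0.695], [-0.793, -0.268, 0.547], [-0.024, -0.884, -0.467]]
0.1 [[-6.67354590e-04 -8.95239163e-01  4.45585453e-01]
 [-1.60102324e-03  4.45585938e-01  8.95237739e-01]
 [-9.99998496e-01 -1.15951651e-04 -1.73066252e-03]]
```

View pics/top0.png

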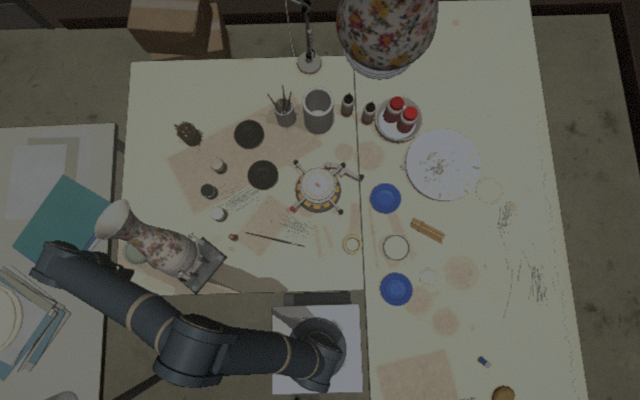

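View pics/scene0.png

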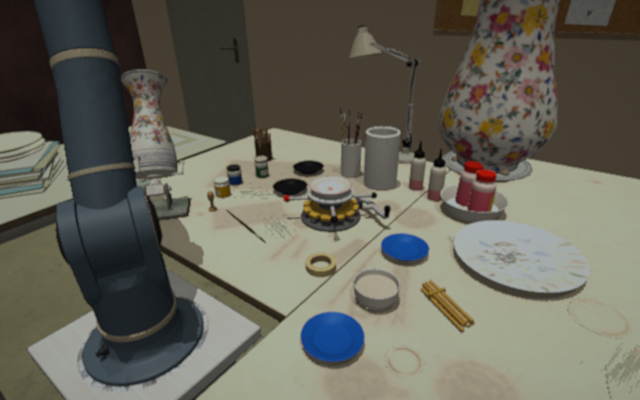

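The wheel is at about (318,188) in the top view, with the white dish on it. The red ball is near (292,209) and the locking arm near (345,172). The look-alikes are two black dishes at (248,134) and (262,175) and two blue ones at (385,198) and (396,289), which I'll leave alone. I'll confirm with an enlarged crop.

```bash
python3 - <<'E'
import cv2
p=cv2.imread("pics/top0.png")[145:225,275:380]; a=cv2.resize(p,None,fx=7,fy=7,interpolation=cv2.INTER_CUBIC)
cv2.imwrite("pics/crop1.png",cv2.convertScaleAbs(a,alpha=1.3))
E
```

```text
(no output)
```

View pics/crop1.png

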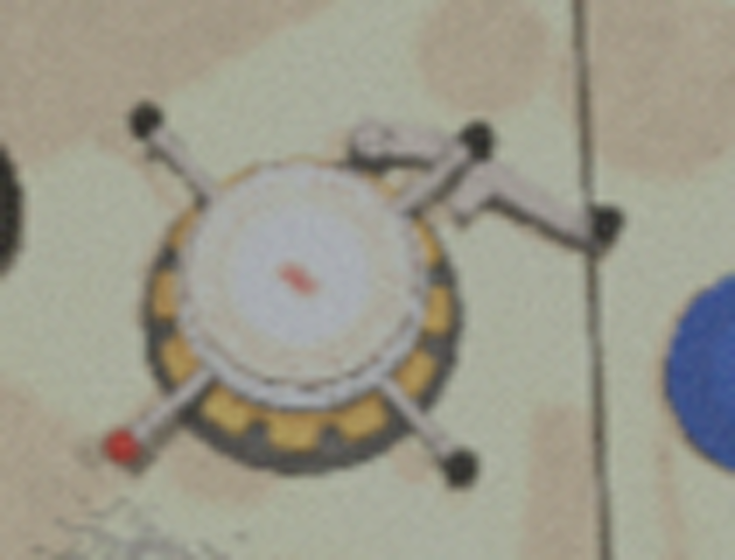

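The crop confirms it: white dish with a red mark on the plate, red ball at crop (122,447), black balls at (145,120), (478,138) and (460,467), arm pivot at (375,145) and knob at (605,222). Now I'll turn these into world positions.

```bash
cat > h.py <<'E'
from rig import *
import numpy as np, cv2
def ray(name,px,pose=None):
    c=camera_params(name); K=c["K"]; u=(np.asarray(px,float)-[K[0,2],K[1,2]])/[K[0,0],K[1,1]]
    if name=="wrist":
        T=c["tool_from_camera"]; p,R=pose; r=np.hypot(*u)
        d=np.array([*(u/r*np.sin(r)),np.cos(r)]) if r>0 else np.array([0,0,1.])
        return p+R@T[:3,3], R@T[:3,:3]@d
    return c["position"], c["rotation"]@np.array([*u,1])
def at(name,px,z,pose=None):
    o,d=ray(name,px,pose); return (o+d*(z-o[2])/d[2])[:2]
def base(axis,pivot):  # yaw of wheel_base from two points
    v=pivot-axis; return np.arctan2(v[1],v[0])-np.arctan2(-78,62)
E
python3 - <<'E'
from h import *
f=lambda u,v:(275+u/7-.43,145+v/7-.43)
red=at("top",f(122,447),.064); B=[at("top",f(*q),.064) for q in((145,120),(478,138),(460,467))]
ax=np.mean([red]+B,0); pv=at("top",f(372,140),.047); kn=at("top",f(608,218),.071)
yaw=base(ax,pv); wa=np.arctan2(*(red-ax)[::-1])-(yaw-np.pi/2)
v=kn-pv; la=np.arctan2(*v[::-1])-yaw-np.arctan2(-30,-132)
print("red",red,B,"ax",ax,"pv",pv,np.linalg.norm(pv-ax),"kn",kn,np.linalg.norm(v)); print("yaw",yaw,"wheel",wa%6.283,"lock",(la+3.14)%6.283-3.14, [np.linalg.norm(b-ax) for b in B+[red]])
c=camera_params("wrist"); print(c["K"],c["tool_from_camera"])
E
```

```text
red [0.49783802 0.07494851] [array([0.67505049, 0.05992849]), array([ 0.65982769, -0.11771752]), array([ 0.48220404, -0.10121233])] ax [ 0.57873006 -0.02101321] pv [ 0.66532941 -0.06161621] 0.0956454446808566 kn [ 0.61198082 -0.184071  ] 0.13357112510175076
yaw 0.4607631345620551 wheel 3.381223203301137 lock 0.4756920005678058 [np.float64(0.12581408659701696), np.float64(0.1262083527267676), np.float64(0.12549569872567118), np.float64(0.12550766443843822)]
[[309.70691629   0.         316.37351165]
 [  0.         309.70691629 202.32498337]
 [  0.           0.           1.        ]] [[ 4.10135874e-04 -3.03916002e-01  9.52698743e-01 -1.17346459e-01]
 [ 2.79555786e-04 -9.52698751e-01 -3.03916125e-01  7.80707048e-02]
 [ 9.99999877e-01  3.90979351e-04 -3.05774459e-04 -5.79367638e-04]
 [ 0.00000000e+00  0.00000000e+00  0.00000000e+00  1.00000000e+00]]
```

```bash
python3 - <<'E'
from h import *
s=sense()
for n in("top","scene"):
    c=camera_params(n);d=np.load(f"pics/{n}0d.npy")
    for k in(.025,0,-.1,-.2,-.3):
        P=s["position"]+s["tcp_rot"][:,0]*k; q=c["rotation"].T@(P-c["position"]); uv=(c["K"]@q/q[2])[:2]
        print(n,k,uv.round(),q[2])
d=np.load("pics/top0d.npy");c=camera_params("top")
for px in((113,220),(150,245),(180,255),(205,265),(195,275),(200,190),(80,260)):
    o,r=ray("top",px); print(px,(o+r*d[px[1],px[0]]).round(3))
p,_=camera("wrist"); cv2.imwrite("pics/w0.png",p[:,:,::-1])
a=cv2.imread("pics/scene0.png")[60:230,20:240]; cv2.imwrite("pics/crop2.png",cv2.resize(a,None,fx=3.4,fy=3.4,interpolation=cv2.INTER_CUBIC))
E
```

```text
top 0.025 [121. 266.] 1.2301123521400223
top 0 [117. 266.] 1.205572697551197
top -0.1 [ 99. 265.] 1.1074140791958953
top -0.2 [ 78. 263.] 1.0092554608405937
top -0.3 [ 52. 262.] 0.911096842485292
scene 0.025 [110. 129.] 1.1594758991346639
scene 0 [108. 121.] 1.1478295513751424
scene -0.1 [98. 87.] 1.1012441603370577
scene -0.2 [88. 50.] 1.0546587692989728
scene -0.3 [76. 10.] 1.0080733782608875
(113, 220) [0.434 0.595 0.316]
(150, 245) [0.36  0.497 0.276]
(180, 255) [0.331 0.427 0.21 ]
(205, 265) [0.304 0.402 0.015]
(195, 275) [0.268 0.43  0.04 ]
(200, 190) [0.591 0.434 0.001]
(80, 260) [0.301 0.514 0.596]
```

View pics/crop2.png

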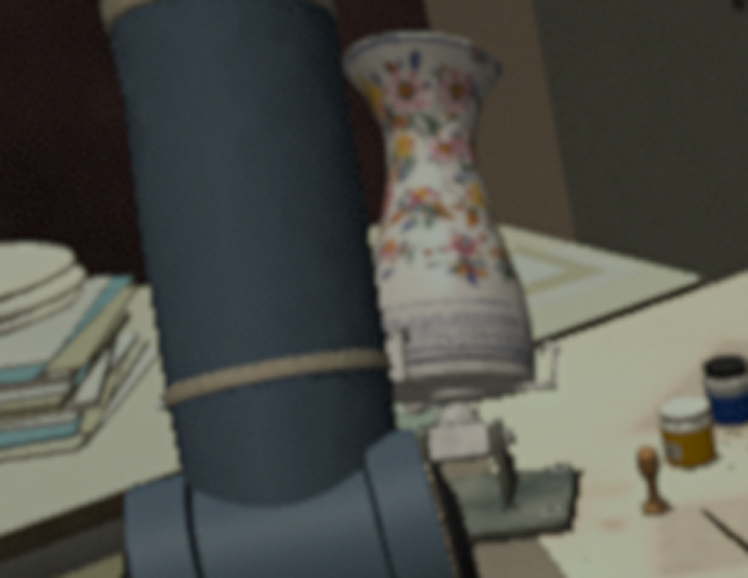

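The picture shows a tilted vase on a fixture, leaning between the hand and the work, with its top near z = 0.35. I'll raise the hand well clear first, swing over, then look from above with the wrist camera.

```bash
cat >> h.py <<'E'
R0=np.array([[0,-1,0],[0,0,1],[-1,0,0]],float)
E
python3 - <<'E'
from h import *
d=np.load("pics/top0d.npy")
z=[(ray("top",(u,v))[0]+ray("top",(u,v))[1]*d[v,u])[2] for u in range(95,200,3) for v in range(198,240,3)]; print("vase max z",max(z))
s=sense(); p=s["position"].copy() if hasattr(s["position"],"copy") else np.array(s["position"])
for q in((p[0],p[1],.55),):
    move_l(q,feed=.25)
movep((.53,-.02,.50),R0); print(sense()["time_s"])
command_gripper(0.0); move_l((.53,-.02,.36),feed=.2)
s=sense(); P,_=camera("wrist"); cv2.imwrite("pics/w1.png",P[:,:,::-1])
np.savez("pics/w1.npz",p=s["position"],R=s["tcp_rot"]); print(s["time_s"],s["position"],s["finger_gap"],s["joint_pos"])
E
```

```text
vase max z 1.472862136289204
3.85
5.4667 [ 0.53067662 -0.02010548  0.36111401] -0.00029822083150022097 [-0.48938041  0.15326756  0.51687084  1.75280967 -0.07955167  1.25420075
  1.61781062]
```

View pics/w1.png

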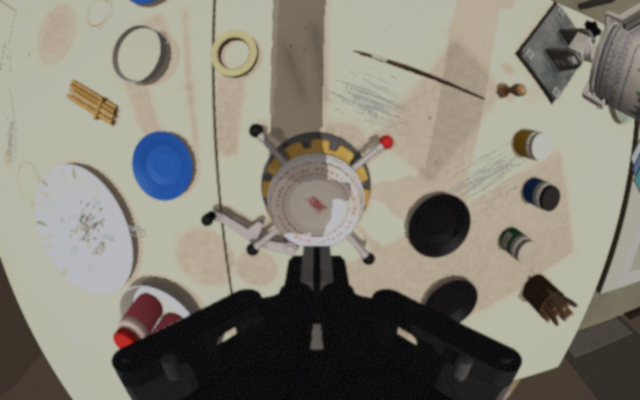

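The wrist view shows the red ball at (388,142), black balls at (257,131), (252,250) and (369,258), and the knob at (209,217). The arm pivot is near (291,245). I'll compare these with the top-view estimate.

```bash
python3 - <<'E'
from h import *
w=np.load("pics/w1.npz"); po=(w["p"],w["R"]); g=lambda q,z:at("wrist",q,z,po)
img=cv2.imread("pics/w1.png").astype(int); m=((img[:,:,2]>130)&(img[:,:,1]<70)).astype(np.uint8)[120:165,360:410]
ys,xs=np.nonzero(m); rp=(xs.mean()+360,ys.mean()+120); print(rp,len(xs))
red=g(rp,.064); B=[g(q,.064) for q in((257,131),(252,250),(369,258))]; ax=np.mean([red]+B,0)
kn=g((208,217),.066); print("ax",ax,"red",red,"kn",kn,B,[np.linalg.norm(b-ax).round(4) for b in B+[red]], np.linalg.norm(kn-ax))
E
```

```text
(np.float64(386.2352941176471), np.float64(141.3235294117647)) 102
ax [ 0.57935623 -0.02124711] red [0.49796954 0.07427301] kn [ 0.6074129  -0.18144237] [array([ 0.48431465, -0.1006426 ]), array([ 0.66096347, -0.11813417]), array([0.67417725, 0.05951531])] [np.float64(0.1238), np.float64(0.1267), np.float64(0.1246), np.float64(0.1255)] 0.16263362779507579
```

Both views agree to within 1–2 mm: axis (0.579, −0.021), yaw about 0.46, red spoke at 130.3°, target 296.4°. I'll come down behind the red spoke and sweep it counter-clockwise round the near side, stopping short to take a look.

```bash
cat >> h.py <<'E'
AX=np.array([.579,-.021]); YAW=.46
def pol(deg,r=.095,z=.079):
    a=np.radians(deg); return np.array([AX[0]+r*np.cos(a),AX[1]+r*np.sin(a),z])
def arc(a,b,step=15,feed=.08):
    n=max(1,int(np.ceil(abs(b-a)/step)))
    for t in np.linspace(a,b,n+1)[1:]:
        if move_l(pol(t),feed=feed,until_force=12): print("FORCE at",t,sense()["wrist_force"]); return False
    return True
def look(name,pos=(.53,-.02,.36)):
    move_l(pos,feed=.25); s=sense(); P,_=camera("wrist"); cv2.imwrite(f"pics/{name}.png",P[:,:,::-1]); po=(np.array(s["position"]),np.array(s["tcp_rot"]))
    m=cv2.inRange(P,(120,0,0),(255,75,75)); n,l,st,c=cv2.connectedComponentsWithStats(m); out=[]
    for i in range(1,n):
        if st[i,4]<25: continue
        q=at("wrist",c[i],.064,po)-AX
        if abs(np.hypot(*q)-.125)<.02: out.append((c[i].round(1),np.hypot(*q).round(4),np.degrees(np.arctan2(q[1],q[0])).round(2)))
    print("red:",out,"target",np.degrees(YAW)-90,"t",s["time_s"]); return P,po
E
python3 - <<'E'
from h import *
a=pol(97)
move_l((*a[:2],.20),feed=.25); hit=move_l(a,feed=.1,until_force=10); print("down hit",hit,sense()["wrist_force"])
if not hit:
    ok=arc(97,265); ok=ok and arc(265,280,step=8,feed=.04)
    print(ok,sense()["time_s"],sense()["wrist_force"],sense()["position"])
    if ok:
        move_l(pol(272),feed=.06); move_l((*pol(272)[:2],.2),feed=.2); look("w2")
E
```

```text
down hit False [-0.67068871  0.01077689 -0.10413012]
True 14.0 [-0.17660808  0.27909973  0.15805522] [ 0.59590455 -0.11455574  0.07899429]
red: [(array([236.2, 230.3]), np.float64(0.1275), np.float64(-68.93))] target -63.64394142398213 t 16.0583
```

View pics/w2.png

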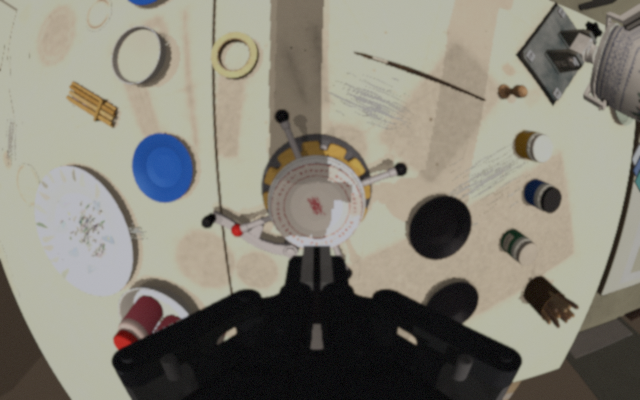

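The red ball is now at −68.9°, with the finger standing 11.1° behind it. The target is −63.6°, so I'll nudge the finger to about 285.3° and look again.

```bash
python3 - <<'E'
from h import *
a=pol(271); move_l((*a[:2],.2),feed=.25); hit=move_l(a,feed=.1,until_force=10); print(hit)
if not hit:
    print(arc(271,278,feed=.06),arc(278,285.4,step=8,feed=.03),sense()["wrist_force"])
    move_l(pol(275),feed=.06); move_l((*pol(275)[:2],.2),feed=.2); P,po=look("w3",(.56,-.06,.36))
    # dish centre (white disc) from depth-free mask
    h=cv2.imread("pics/w3.png"); c=cv2.resize(h[110:290,180:420],None,fx=3.3,fy=3.3,interpolation=cv2.INTER_CUBIC); cv2.imwrite("pics/crop3.png",c)
    np.savez("pics/w3.npz",p=po[0],R=po[1])
E
```

```text
False
True True [ 0.14717448 -1.08242989 -0.77322981]
red: [] target -63.64394142398213 t 21.3167
```

View pics/crop3.png

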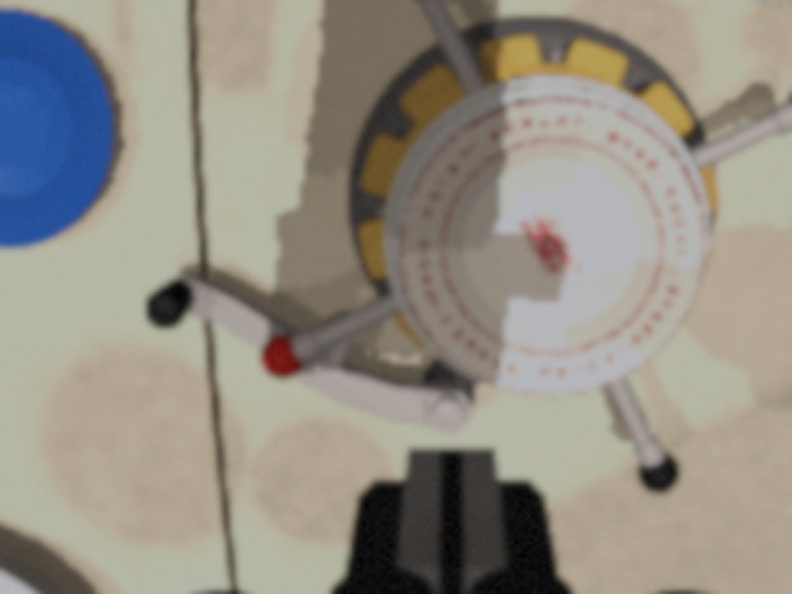

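The crop shows the red ball in shadow at crop (283,355), a black ball at (660,472), the pivot bolt at (449,408) and the knob at (168,303). The dish sits centred.

```bash
python3 - <<'E'
from h import *
w=np.load("pics/w3.npz"); po=(w["p"],w["R"]); g=lambda u,v,z:at("wrist",(180+u/3.3-.35,110+v/3.3-.35),z,po)
ang=lambda q:np.degrees(np.arctan2(q[1],q[0]))
r=g(283,355,.064);b=g(660,472,.064);pv=g(449,408,.047);k=g(168,303,.066)
print("red",r-AX,np.hypot(*(r-AX)),ang(r-AX),"black",np.hypot(*(b-AX)),ang(b-AX)-90)
print("pivot",pv,np.hypot(*(pv-AX)),"yaw",base(AX,pv),"knob",k,np.hypot(*(k-pv)))
c=(r+b)/2; 
E
```

```text
red [ 0.05447004 -0.11294764] 0.12539598768753948 -64.25388154031104 black 0.12443365553994207 -63.69775809225169
pivot [ 0.66529039 -0.06209915] 0.09557809350047475 yaw 0.454690823214908 knob [ 0.60923087 -0.183178  ] 0.13342697680980206
```

The wheel stands within about 0.5° of its place (red −64.0°, target −63.6 to −63.9°). Next I'll push the knob in along its arc until the stop is felt.

```bash
cat >> h.py <<'E'
PV=np.array([.668,-.063])
def kp(deg,z=.074,r=.135):
    a=np.radians(deg); return np.array([PV[0]+r*np.cos(a),PV[1]+r*np.sin(a),z])
E
python3 - <<'E'
from h import *
a=kp(-98); move_l((*a[:2],.2),feed=.25); hit=move_l(a,feed=.1,until_force=8); print(hit)
if not hit:
    for t in (-103,-108,-113,-118,-123,-127,-130,-132,-134,-136,-138):
        f=move_l(kp(t),feed=.04,until_force=8); s=sense(); d=np.array(s["position"])[:2]-PV
        print(t,f,np.degrees(np.arctan2(d[1],d[0])).round(2),np.round(s["wrist_force"],1))
        if f: break
    print(sense()["time_s"])
    d=np.array(sense()["position"])[:2]-PV; t=np.degrees(np.arctan2(d[1],d[0]))
    move_l(kp(t+14),feed=.06); b=kp(t+14); move_l((*b[:2],.2),feed=.2)
    P,po=look("w4",(.56,-.06,.36)); np.savez("pics/w4.npz",p=po[0],R=po[1])
    cv2.imwrite("pics/crop4.png",cv2.resize(P[110:290,180:420,::-1],None,fx=3.3,fy=3.3,interpolation=cv2.INTER_CUBIC))
E
```

```text
False
-103 False -103.08 [-0.  -0.  -0.7]
-108 False -108.1 [-0.3 -0.3  0.2]
-113 False -113.12 [-0.4  0.5  1. ]
-118 False -118.12 [ 0.9 -0.  -0.4]
-123 False -123.13 [-0.3 -0.4 -0.1]
-127 False -127.17 [ 0.1 -0.  -0.4]
-130 False -129.86 [ 1.8 -0.4  0.5]
-132 True -129.96 [ 3.1 -1.3 -1.5]
26.9667
red: [(array([264.5, 217. ]), np.float64(0.1307), np.float64(-63.8))] target -63.64394142398213 t 29.4417
```

View pics/crop4.png

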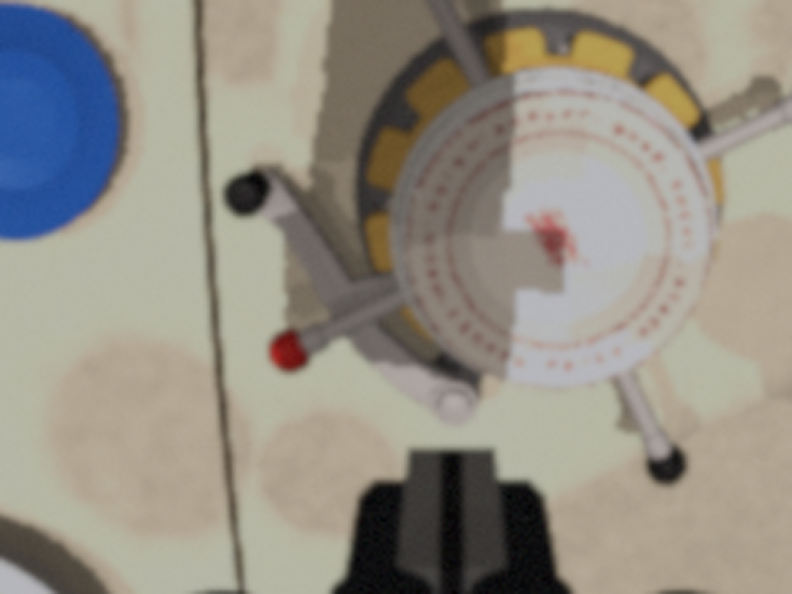

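The crop shows the arm swung in, the knob at crop (246,194), the red ball at (289,350), and the dish still centred. I'll compute the lock angle from the knob.

```bash
python3 - <<'E'
from h import *
ang=lambda q:np.arctan2(q[1],q[0])
for n,kp_,pp in(("w3",(168,303),(449,408)),("w4",(246,194),(455,402))):
    w=np.load(f"pics/{n}.npz"); po=(w["p"],w["R"]); g=lambda u,v,z:at("wrist",(180+u/3.3-.35,110+v/3.3-.35),z,po)
    k=g(*kp_,.068); pv=g(*pp,.047); print(n,k,pv,po[0],[((ang(k-p)-y-ang((-132,-30)))+np.pi)%(2*np.pi)-np.pi for p,y in((PV,YAW),(pv,.455))])
E
```

```text
w3 [ 0.60860856 -0.18257843] [ 0.66529285 -0.06209645] [ 0.55926964 -0.06030336  0.35813376] [np.float64(0.42633682172668763), np.float64(0.4525662369542305)]
w4 [ 0.56472839 -0.14818661] [ 0.66618638 -0.06218992] [ 0.55943756 -0.06089948  0.35855344] [np.float64(0.006251604518397791), np.float64(0.02462767891031392)]
```

The lock angle reads about 0.01 to 0.02, and a rim stop would show at least 0.14. One firmer push will make sure the nose is fully home.

```bash
python3 - <<'E'
from h import *
a=kp(-114); move_l((*a[:2],.2),feed=.25); hit=move_l(a,feed=.1,until_force=8); print(hit)
if not hit:
    move_l(kp(-127),feed=.05,until_force=15)
    for t in (-130,-133,-136):
        f=move_l(kp(t),feed=.02,until_force=15); s=sense(); d=np.array(s["position"])[:2]-PV
        print(t,f,np.degrees(np.arctan2(d[1],d[0])).round(2),np.round(s["wrist_force"],1))
        if f: break
    b=kp(-114); move_l(b,feed=.06); move_l((*b[:2],.2),feed=.2)
    P,po=look("w5",(.56,-.06,.36))
    cv2.imwrite("pics/crop5.png",cv2.resize(P[110:290,180:420,::-1],None,fx=3.3,fy=3.3,interpolation=cv2.INTER_CUBIC))
    a=cv2.imread("pics/crop4.png"); b=cv2.imread("pics/crop5.png")
    f=lambda i:(lambda m:np.array(cv2.moments(m)["m10"])/max(cv2.moments(m)["m00"],1) if 0 else [cv2.moments(m)[k]/max(cv2.moments(m)["m00"],1) for k in("m10","m01")])(cv2.inRange(i[160:225,215:275],(0,0,0),(60,60,60)))
    print("knob blob",f(a),f(b),np.array(po[0]))
E
```

```text
False
-130 False -129.86 [ 1.4 -1.5 -1. ]
-133 True -129.99 [ 2.4 -1.4 -1. ]
red: [(array([266.4, 214.8]), np.float64(0.1302), np.float64(-63.75))] target -63.64394142398213 t 36.0417
knob blob [32.81953642384106, 32.347682119205295] [38.01090604026846, 25.28523489932886] [ 0.55946442 -0.06084581  0.35857839]
```

View pics/crop5.png

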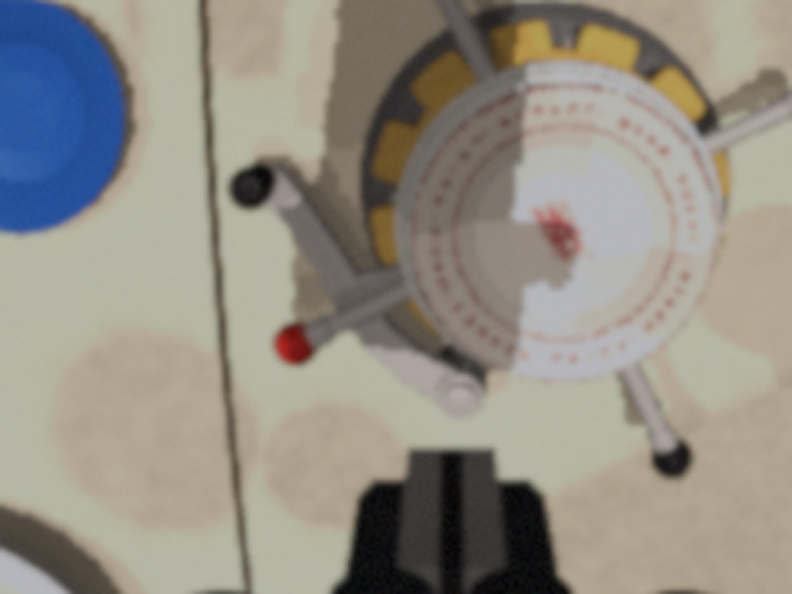

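Both pushes stopped at the same finger angle (−129.96° at 8 N, −129.99° at 15 N), so this is the hard stop. The whole picture shifted equally, so nothing moved relative to anything else. The finger is well clear, so I'll hand in.

```bash
python3 - <<'E'
from rig import *
print(sense()["time_s"],sense()["position"]); print(finish_job())
E
```

```text
36.0917 [ 0.55944508 -0.06108198  0.35834315]
the job is handed in; nothing more can be done
None
```

The wheel is set with the red ball over the nose, the locking arm is home, and the job was handed in at 36.1 s; no verdict was reported.

- **Wheel:** I pushed it counter-clockwise by the red spoke with the closed fingertips, about 161°. After a look I nudged it a further 5°. At the last look the red ball stood at −63.75° against a target of −63.6 to −63.9°.
- **Locking arm:** I pushed the knob in twice, with force limits of 8 N and 15 N. Both pushes stopped within 0.03° of each other, so this is a hard stop. From the picture after the first push, the lock angle came out at 0.006 or 0.025 rad depending on which pivot estimate I used. A stop against the rim would read at least 0.14.
- **Dish and surroundings:** In the last picture the dish sits in the middle of the plate. I saw nothing displaced in the views I took, but I did not measure the bystanders. The finger ended 0.36 m above the table, touching nothing.
- **Disagreements:** In the last two looks the automatic red-ball measurement put the ball 5 mm too far out from the axis (130 mm instead of 125). Those two pictures also differed by a uniform shift of about 2 pixels. I took the radius error to be a camera-pose effect, and the shift affects everything in the picture equally.

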